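# Put the counter's hand stamps back in their rests

### The arm

A 6-joint arm with a two-finger parallel gripper is mounted at the origin on the work surface. World frame = base frame: x ahead of the robot, y to its left, z up, the work surface at z = 0. Lengths are in m, angles in rad, forces in N, time in s.
With the tool pointing down it reaches from about 0.4 to 0.825 m from the base axis. Payload 7 kg.
Tool frame: the origin (TCP) lies between the finger pads; the fingertips stand 25 mm ahead of it and the grasp point (between the pads) lies 6 mm ahead of it (manip.finger_overhang is the distance from the TCP to the fingertips, in m); z points along the fingers, y is the line along which they close (so a half turn about z gives the same grasp; the last joint's range is limited). The gripper opens to 85 mm and grips with 20 to 120 N. Pads are 22 mm wide; open, the fingers measure 114 mm over their backs; the gripper's body (76 mm by 85 mm) begins 54 mm behind the grasp point. The pads swing forward as they close: fully open they stand 13 mm farther back than shut.
Start: joints at [1.412, 0.359, 0.012, 0, -1.224, -0.288], TCP at [0.292, 0.609, 0.234] pointing down, gripper open.
Joint ranges: [-3.07, 3.07], [-1.43, 2.12], [-1.02, 1.25], [-3.03, 1.67], [-3.05, -0], [-3.03, 3.03]. Speed limits (rad/s): [2.39, 2.39, 3.01, 3.14, 3.14, 3.14].

### API

Orientations are given as a 3x3 rotation matrix whose columns are the frame's x, y, z axes.
In Python, from cell import manip gives the robot as it stands. Calls block until the motion is done:
- manip.movep(position, orientation): joint-space move of the TCP to a pose.
- manip.move_linear(position, rate=0.15, orientation=None): straight line of the TCP; orientation=None keeps the orientation; rate is the mean speed in m/s.
- manip.movej(angles): joint-space move.
- manip.move_gripper(opening, grasp_force=None): finger opening in m; grasp_force is the grip in N (None keeps the last); returns when the fingers have stopped.
- manip.pause(seconds).
- manip.solve_ik(position, orientation): joint angles nearest the present ones, or None.
- manip.grab_frame(name): name is "side" or "top" or "wrist"; returns a dict with "image" (400x640x3 uint8, red, green, blue), "fx", "fy", "cx", "cy" (pixels), "world_from_camera" (4x4, takes a point from camera to world coordinates); the wrist camera has in their place "T_tool_cam" (4x4, takes a point from camera to tool coordinates, whose origin is the TCP and whose axes are the flange's). Camera axes: x right, y down, z forward; pixel columns grow to the right and rows downward; lengths in m; the calibration is good to about 2 mm. A picture is of the moment at which its call begins: read the wrist's pose just before it. There is no depth.
A pose or a line that the arm cannot do raises manip.PlanningError and nothing moves.
- manip.finish_job(): hands the job in; it is judged then, once.
Trained networks look in a picture, given as the dict that the camera call returned (one of the last four; its "shot" number tells which), for a name from the list of things; names that differ only in an ending like _2 or _b are one class to them, and where a whole thing is asked for, a point or a joint stands for the part that bears it (a point fixed in the world has none). Each returns a list of dicts, best first, with "score" (0 to 1); they miss things now and then, are a little off and sometimes report something else, mostly with a low value. They report only what shows in the picture. A call takes as long as a camera call. They do not tell look-alikes from the thing itself.
- manip.spot_in(thing, picture): "box" ([left, top, right, bottom] in pixels, round what is visible of it).
- manip.masks_of(thing, picture): "region" (400x640 bool, what is visible of it) and "box" ([left, top, right, bottom] in pixels, round what is visible of it).
- manip.place_of(thing, picture): "pixel" ([column, row] in pixels: a listed point, or the origin of a listed thing).
Readings, each from a call of its own:
- manip.read_time(): time.
- manip.read_qpos(): joint angles.
- manip.read_joint_vel(): joint speeds.
- manip.read_tau(): joint torques, N m.
- manip.read_ee_pos(): TCP position.
- manip.read_orientation(): TCP orientation.
- manip.read_contact_force(): force on the tool from outside, world axes, zero at the start.
- manip.read_ft_torque(): the same for the moment, N m.
- manip.read_gripper_width(): finger opening in m.
- manip.read_finger_force(): force on a finger pad.
Only numpy, scipy, OpenCV 4.12 (cv2) and the standard library are available. Lean on these libraries where they do the work, as an engineer would, in place of code of your own. Each camera call takes 0.05 s, during which the arm holds its last target. There are 200 camera calls.

### The job

Tidy the billing desk: put each of the four wooden-handled hand stamps into the grey rest that has the shape and size of its foot (big round, small round, square, oblong), standing upright with its foot flat on the rest's floor inside the rim. Do not tip any stamp over on the way, and leave the till roll and the glass paperweight where they are.

Things in the scene. Friction and masses are not known exactly. Their poses are not given: they have to be found in the camera images.
- stamp_round_big: hand stamp, loose, standing upright: a round foot of diameter 52 mm and 16 mm high, of dark wood with a black rubber face below; above it a thin steel neck (16 mm diameter) and a plain round handle of light wood, of 22 mm diameter from 42 to 82 mm above the underside; 88 mm high in all, about 60 to 130 g. Origin: centre of the foot's underside; z up along the handle.
- stamp_round_small: hand stamp, loose, standing upright: a round foot of diameter 34 mm and 16 mm high, of dark wood with a black rubber face below; above it a thin steel neck (16 mm diameter) and a plain round handle of light wood, of 22 mm diameter from 42 to 82 mm above the underside; 88 mm high in all, about 60 to 130 g. Origin: centre of the foot's underside; z up along the handle.
- stamp_square: hand stamp, loose, standing upright: a square foot 42 x 42 mm and 16 mm high, of dark wood with a black rubber face below; above it a thin steel neck (16 mm diameter) and a plain round handle of light wood, of 22 mm diameter from 42 to 82 mm above the underside; 88 mm high in all, about 60 to 130 g. Origin: centre of the foot's underside; z up along the handle.
- stamp_long: hand stamp, loose, standing upright: an oblong foot 64 (along its x axis) x 28 (along its y axis) mm and 16 mm high, of dark wood with a black rubber face below; above it a thin steel neck (16 mm diameter) and a plain round handle of light wood, of 22 mm diameter from 42 to 82 mm above the underside; 88 mm high in all, about 60 to 130 g. Origin: centre of the foot's underside; z up along the handle.
- rest_round_big: stamp rest, a shallow grey dish stuck to the desk: round, inside diameter 68 mm, wall 4 mm thick, inner floor 4 mm and rim 12 mm above the desk; about 8 mm of play all round the foot of the stamp of the same shape. Origin: centre of its underside on the desk; z up.
- rest_round_small: stamp rest, a shallow grey dish stuck to the desk: round, inside diameter 50 mm, wall 4 mm thick, inner floor 4 mm and rim 12 mm above the desk; about 8 mm of play all round the foot of the stamp of the same shape. Origin: centre of its underside on the desk; z up.
- rest_square: stamp rest, a shallow grey dish stuck to the desk: square, inside 58 x 58 mm, wall 4 mm thick, inner floor 4 mm and rim 12 mm above the desk; about 8 mm of play all round the foot of the stamp of the same shape. Origin: centre of its underside on the desk; z up.
- rest_long: stamp rest, a shallow grey dish stuck to the desk: oblong, inside 80 (along its x axis) x 44 (along its y axis) mm, wall 4 mm thick, inner floor 4 mm and rim 12 mm above the desk; about 8 mm of play all round the foot of the stamp of the same shape. Origin: centre of its underside on the desk; z up.
- till_roll: bystander: small roll of till paper standing on end, 44 mm diameter, 38 mm high, loose. Origin: centre of its underside.
- paperweight: bystander: green glass dome paperweight, 44 mm diameter, 27 mm high, loose. Origin: centre of its underside.
Mind the look-alikes: they are no part of the job. What is shaped like the rest_long but purple is not meant.

How it is judged:
At the end, for the whole second after the job is handed in: Each stamp stands released and at rest in the rest of its own shape and size: foot centre within 13 mm of the rest's centre, foot flat on its floor (underside 1 to 7 mm above the rest's underside), handle within 0.08 rad of upright (horizontal distance between stamp_round_big and rest_round_big below 0.013 m and z of stamp_round_big in the frame of rest_round_big between 0.001 and 0.007 m and angle between each of stamp_round_big, stamp_round_small, stamp_square, stamp_long's own z axis and vertical below 0.08 rad and linear speed of each of stamp_round_big, stamp_round_small, stamp_square, stamp_long below 0.02 m/s and angular speed of each of stamp_round_big, stamp_round_small, stamp_square, stamp_long below 0.2 rad/s and horizontal distance between stamp_round_small and rest_round_small below 0.013 m and z of stamp_round_small in the frame of rest_round_small between 0.001 and 0.007 m and horizontal distance between stamp_square and rest_square below 0.013 m and z of stamp_square in the frame of rest_square between 0.001 and 0.007 m and horizontal distance between stamp_long and rest_long below 0.013 m and z of stamp_long in the frame of rest_long between 0.001 and 0.007 m); the robot touches nothing.
It fails at once if a stamp is tipped over (angle between any of stamp_round_big, stamp_round_small, stamp_square, stamp_long's own z axis and vertical above 0.6 rad).
It fails at once if the till roll is displaced by more than 25 mm (distance of till_roll from where it was at the start of the episode above 0.025 m).
It fails at once if the paperweight is displaced by more than 25 mm (distance of paperweight from where it was at the start of the episode above 0.025 m).
It also fails if it takes over 104 s, if anything falls off the work surface, if the arm or the gripper's body presses on something with over 40 N, if the wrist force passes 120 N, or if a joint passes its speed limit or range.

## Working session

There is one attempt and no reset: what is moved stays moved. The work goes in short steps, each a Python script; the robot and the scene stay as the last script left them, time stands still between calls to the robot, and variables do not carry over. Pictures are saved under pics/ and viewed, at most 14 in all, crops included, and the job is handed in when it is done.

```bash
mkdir -p pics; ls; cat > h.py <<'E'
import numpy as np, cv2
from cell import manip
def ray(f,uv):
    T=np.array(f["world_from_camera"]); d=T[:3,:3]@np.array([(uv[0]-f["cx"])/f["fx"],(uv[1]-f["cy"])/f["fy"],1.]); return T[:3,3],d
def at_z(f,uv,z):
    o,d=ray(f,uv); return o+d*(z-o[2])/d[2]
def save(f,n): cv2.imwrite(f"pics/{n}.png",cv2.cvtColor(f["image"],cv2.COLOR_RGB2BGR))
E
python3 - <<'E'
from h import *
for c in("top","side"):
    f=manip.grab_frame(c); save(f,c+"0"); print(c,np.round(f["world_from_camera"],3).tolist(),f["fx"])
    for n,z in [("stamp_round_big",0),("stamp_round_small",0),("stamp_square",0),("stamp_long",0),("rest_round_big",0),("rest_round_small",0),("rest_square",0),("rest_long",0),("till_roll",0),("paperweight",0)]:
        for r in manip.place_of(n,f)[:3]:
            print(n,np.round(r["pixel"],0),round(r["score"],2),np.round(at_z(f,r["pixel"],z)[:2],3))
print(manip.read_time())
E
```

```text
pics
top [[-0.01, -0.989, 0.147, 0.322], [-1.0, 0.01, 0.0, 0.01], [-0.002, -0.147, -0.989, 1.057], [0.0, 0.0, 0.0, 1.0]] 423.5089102173442
stamp_round_big [292. 126.] 0.84 [0.643 0.069]
stamp_round_small [449. 201.] 0.64 [ 0.444 -0.325]
stamp_square [424. 130.] 0.89 [ 0.629 -0.271]
stamp_long [218. 131.] 0.84 [0.632 0.262]
rest_round_big [201. 201.] 0.97 [0.449 0.298]
rest_round_small [267. 204.] 0.95 [0.44  0.133]
rest_round_small [202. 200.] 0.25 [0.452 0.298]
rest_square [358. 189.] 0.97 [ 0.475 -0.096]
rest_long [406. 226.] 0.7 [ 0.381 -0.214]
rest_long [347. 131.] 0.69 [ 0.627 -0.071]
rest_long [435. 277.] 0.67 [ 0.256 -0.28 ]
till_roll [316. 158.] 0.67 [0.558 0.008]
paperweight [249. 158.] 0.74 [0.559 0.179]
paperweight [320. 160.] 0.68 [ 0.551 -0.002]
side [[0.842, -0.353, 0.408, 0.051], [-0.54, -0.534, 0.651, -0.635], [-0.012, -0.768, -0.64, 0.711], [0.0, 0.0, 0.0, 1.0]] 407.12369159123404
stamp_round_big [373. 193.] 0.81 [0.642 0.057]
stamp_square [463. 268.] 0.58 [ 0.642 -0.279]
stamp_square [355. 247.] 0.29 [ 0.476 -0.089]
stamp_long [332. 158.] 0.66 [0.644 0.266]
rest_round_small [298. 206.] 0.59 [0.436 0.12 ]
rest_square [354. 249.] 0.91 [ 0.47  -0.093]
rest_long [324. 357.] 0.98 [ 0.26 -0.29]
rest_long [233. 212.] 0.92 [0.281 0.197]
rest_long [355. 304.] 0.76 [ 0.378 -0.223]
till_roll [363. 213.] 0.8 [0.566 0.001]
paperweight [323. 178.] 0.73 [0.563 0.196]
paperweight [355. 250.] 0.39 [ 0.47  -0.097]
1.1
```

View pics/top0.png

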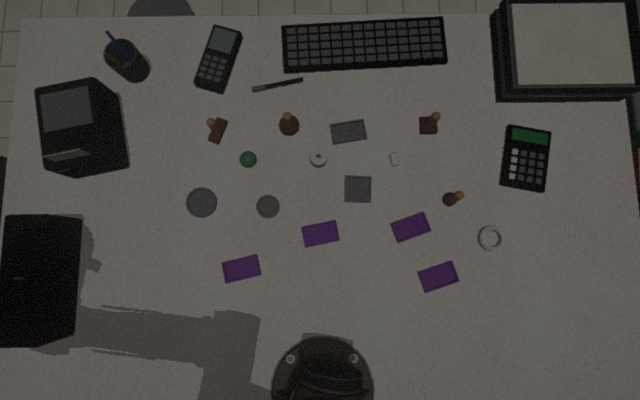

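View pics/side0.png

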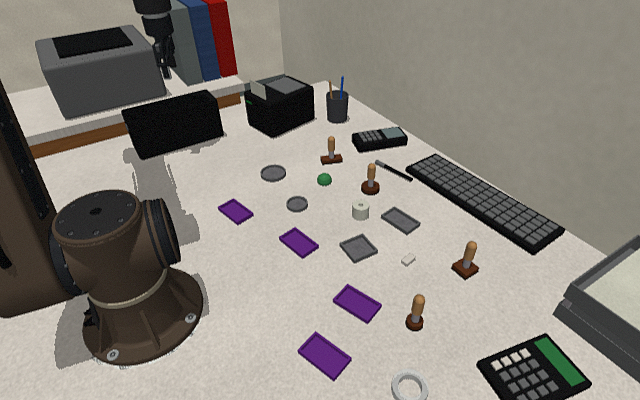

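The top view shows the stamps at (217,129) oblong, (289,124) big round, (429,124) square and (450,200) small round. The grey rests are at (201,202), (267,206), (358,189) and the grey oblong at (348,131). The other oblongs are purple. Next I'll take close views with the wrist camera.

```bash
cat >> h.py <<'E'
def Rd(a): # tool down, tool x axis at heading a
    c,s=np.cos(a),np.sin(a); return np.array([[c,s,0],[s,-c,0],[0,0,-1.]])
def wrist():
    p,R=np.array(manip.read_ee_pos()),np.array(manip.read_orientation())
    f=manip.grab_frame("wrist"); T=np.eye(4);T[:3,:3]=R;T[:3,3]=p
    f["world_from_camera"]=T@np.array(f["T_tool_cam"]); return f
E
python3 - <<'E'
from h import *
import pickle
R=np.array(manip.read_orientation()); print(R.round(2).tolist())
a=np.arctan2(R[1,0],R[0,0])
names=["stamp_round_big","stamp_round_small","stamp_square","stamp_long","rest_round_big","rest_round_small","rest_square","rest_long","till_roll","paperweight"]
V=[]
for i,(x,y) in enumerate([(.5,.2),(.53,0.),(.5,-.25)]):
    manip.movep([x,y,.33],Rd(a-1.412+np.arctan2(y,x)))
    f=wrist(); save(f,f"w{i}"); T=f["world_from_camera"]
    if i==0: print(np.round(f["T_tool_cam"],3).tolist(),f["fx"])
    print(i,T[:3,3].round(3),manip.read_time(),np.round(manip.read_qpos(),2))
    f["m"]={}
    for n in names:
        m=manip.masks_of(n,f)
        f["m"][n]=m
        for r in manip.place_of(n,f)[:3]:
            if r["score"]>.3: print(n,np.round(r["pixel"],0),round(r["score"],2),at_z(f,r["pixel"],.0)[:2].round(4))
    V.append(f)
pickle.dump(V,open("v.pkl","wb"))
cv2.imwrite("pics/w.png",cv2.resize(np.vstack([v["image"][:,:,::-1] for v in V]),(320,600)))
print(manip.read_time())
E
```

```text
[[0.9, -0.43, 0.0], [-0.43, -0.9, -0.0], [0.0, 0.0, -1.0]]
[[-0.0, -0.957, -0.289, 0.074], [1.0, -0.0, -0.001, 0.001], [0.001, -0.289, 0.957, -0.141], [0.0, 0.0, 0.0, 1.0]] 282.6740414109091
0 [0.506 0.127 0.47 ] 2.8583 [ 0.75  0.08 -0.13 -0.   -1.36 -0.65]
stamp_round_big [235.  72.] 0.63 [0.6399 0.0775]
stamp_long [240. 188.] 0.92 [0.6309 0.2595]
rest_round_big [346. 215.] 0.6 [0.4437 0.2922]
rest_long [449. 167.] 0.61 [0.2816 0.1909]
rest_long [424.  32.] 0.57 [ 0.3631 -0.0027]
till_roll [293.  24.] 0.78 [0.5558 0.004 ]
paperweight [291. 144.] 0.82 [0.548 0.178]
1 [ 0.508 -0.071  0.471] 4.7333 [ 0.37  0.07 -0.14 -0.   -1.36 -0.66]
stamp_round_big [270. 221.] 0.71 [0.6445 0.0781]
stamp_long [307. 302.] 0.7 [0.6312 0.2592]
rest_round_big [403. 295.] 0.61 [0.4476 0.2955]
rest_round_small [395. 213.] 0.97 [0.4283 0.1256]
rest_square [334.  93.] 0.64 [ 0.4772 -0.0959]
rest_long [414. 132.] 0.87 [ 0.3687 -0.0011]
rest_long [483. 226.] 0.77 [0.2831 0.1957]
rest_long [250. 133.] 0.75 [ 0.6238 -0.0752]
till_roll [302. 169.] 0.68 [0.561  0.0051]
paperweight [339. 256.] 0.78 [0.5445 0.1787]
2 [ 0.449 -0.303  0.471] 6.775 [-0.11  0.12 -0.09 -0.   -1.36 -0.64]
stamp_round_big [378. 327.] 0.68 [0.6428 0.0778]
stamp_round_small [312. 104.] 0.77 [ 0.4468 -0.3227]
stamp_square [248. 204.] 0.97 [ 0.6421 -0.2789]
rest_round_small [482. 280.] 0.63 [0.4292 0.1283]
rest_round_small [334. 271.] 0.5 [ 0.6226 -0.0785]
rest_square [388. 216.] 0.64 [ 0.4776 -0.0955]
rest_long [333. 273.] 0.93 [ 0.6255 -0.0759]
rest_long [473. 211.] 0.91 [0.3627 0.001 ]
rest_long [568. 258.] 0.85 [0.2869 0.1969]
till_roll [387. 275.] 0.93 [ 0.5545 -0.003 ]
7.775
```

```bash
python3 - <<'E'
from h import *
import pickle
V=pickle.load(open("v.pkl","rb"))
def proj(f,m,z):
    c=max(cv2.findContours(m.astype(np.uint8),0,1)[0],key=cv2.contourArea).reshape(-1,2)
    return np.array([at_z(f,p,z)[:2] for p in c])
tiles=[]
for n,z in [("stamp_square",.016),("stamp_long",.016),("stamp_round_big",.016),("stamp_round_small",.016),("rest_square",.012),("rest_long",.012),("rest_round_big",.012),("rest_round_small",.012)]:
    for i,f in enumerate(V):
        for r in f["m"][n][:4]:
            m=r["region"]
            if r["score"]<.4 or m.sum()<60: continue
            b=np.array(r["box"]).astype(int); im=f["image"].astype(int)
            col=im[m].mean(0).round()
            if "stamp" in n: m=m&(im.sum(2)<300)&(im[:,:,0]>im[:,:,2]+8)
            if m.sum()<40: continue
            P=(proj(f,m,z)*1000).astype(np.float32); q=cv2.minAreaRect(P)
            print(n,i,round(r["score"],2),b.tolist(),col,np.round(q[0]),np.round(q[1]),round(q[2],1))
            if n in("stamp_square","stamp_long","rest_square","rest_long"):
                t=f["image"].copy(); t[m]=t[m]//2+np.array([0,100,0],np.uint8)
                cx,cy=b[:2]+(b[2:]-b[:2])//2; cx=np.clip(cx,40,600);cy=np.clip(cy,40,360)
                tiles.append(np.hstack([cv2.resize(k[cy-40:cy+40,cx-40:cx+40],(130,130)) for k in(f["image"],t)]))
while len(tiles)%3: tiles.append(tiles[0]*0)
rows=[np.hstack(tiles[k:k+3]) for k in range(0,len(tiles),3)][:4]
cv2.imwrite("pics/tiles.png",np.vstack(rows)[:,:,::-1])
E
```

```text
stamp_square 1 0.95 [171, 2, 206, 17] [61. 42. 30.] [ 640. -259.] [18. 45.] 73.4
stamp_square 2 0.68 [228, 189, 264, 224] [74. 51. 33.] [ 648. -279.] [67. 40.] 0.7
stamp_long 0 0.77 [216, 173, 263, 210] [75. 52. 34.] [633. 270.] [56. 63.] 69.4
stamp_long 1 0.61 [292, 296, 326, 340] [74. 54. 38.] [640. 281.] [93. 62.] 68.3
stamp_round_big 0 0.64 [205, 50, 253, 93] [69. 47. 29.] [644.  75.] [51. 58.] 38.1
stamp_round_big 1 0.58 [254, 205, 284, 248] [78. 57. 40.] [649.  78.] [69. 51.] 22.3
stamp_round_big 2 0.92 [367, 315, 394, 350] [55. 38. 28.] [645.  76.] [73. 49.] 49.7
stamp_round_small 2 0.78 [297, 92, 320, 113] [92. 69. 45.] [ 448. -323.] [32. 31.] 47.0
rest_square 1 0.96 [310, 64, 360, 120] [86. 86. 87.] [476. -95.] [67. 67.] 87.4
rest_square 2 0.72 [363, 189, 418, 241] [67. 67. 68.] [476. -96.] [72. 67.] 86.6
rest_long 0 0.95 [433, 138, 472, 198] [49. 20. 65.] [284. 194.] [56. 90.] 12.9
rest_long 0 0.79 [404, 0, 443, 68] [74. 34. 96.] [366.   2.] [55. 88.] 10.4
rest_long 1 0.81 [224, 98, 275, 165] [79. 79. 80.] [624. -74.] [54. 88.] 8.2
rest_long 1 0.81 [366, 3, 403, 18] [ 80.  
[... 324 characters left out ...]
89.] [285. 190.] [ 53. 100.] 13.1
rest_long 2 0.69 [357, 97, 420, 146] [ 83.  39. 106.] [ 380. -223.] [53. 91.] 19.5
rest_long 2 0.67 [446, 189, 504, 238] [56. 24. 73.] [367.  -2.] [52. 94.] 11.1
rest_round_big 0 0.69 [325, 198, 367, 240] [52. 52. 53.] [446. 295.] [73. 75.] 5.4
rest_round_big 1 0.88 [385, 282, 415, 315] [76. 76. 77.] [464. 296.] [42. 80.] 9.3
rest_round_big 1 0.65 [173, 1, 209, 15] [55. 34. 21.] [ 640. -260.] [18. 49.] 73.4
rest_round_small 0 0.73 [348, 99, 383, 143] [78. 78. 79.] [434. 131.] [56. 56.] 5.4
rest_round_small 1 0.95 [379, 199, 409, 236] [53. 53. 54.] [435. 129.] [53. 58.] 29.5
rest_round_small 2 0.82 [467, 269, 499, 303] [70. 70. 71.] [433. 126.] [54. 66.] 13.5
```

View pics/tiles.png

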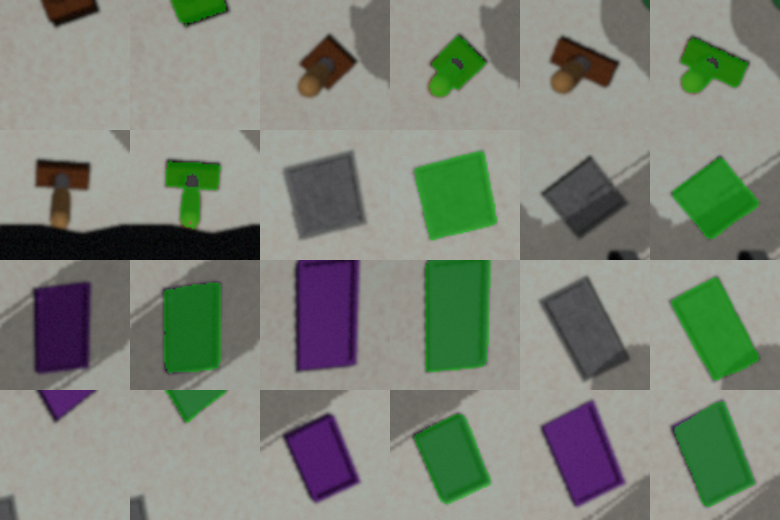

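View pics/w1.png

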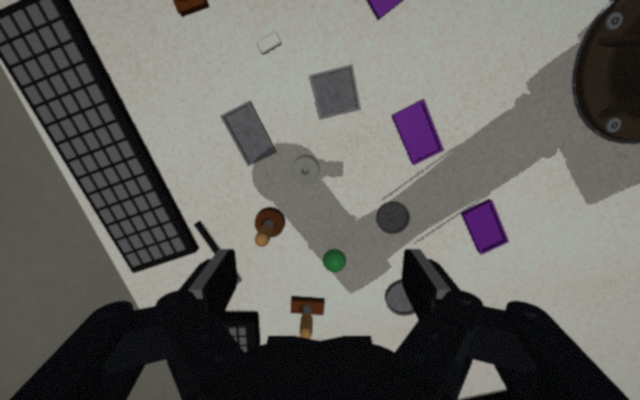

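The tiles show clean masks of feet and handles, and grey rests that are clearly distinct from the purple ones. The handle biases the yaw, so I'll fit stamp silhouettes to the masks.

```bash
cat > fit.py <<'E'
from h import *
from scipy.optimize import minimize
t=np.linspace(0,2*np.pi,24,endpoint=False); C=np.c_[np.cos(t),np.sin(t)]
Q=np.array([[1,1],[1,-1],[-1,-1],[-1,1]])
FOOT={"stamp_round_big":C*.026,"stamp_round_small":C*.017,"stamp_square":Q*.021,"stamp_long":Q*[.032,.014]}
def pix(f,P):
    T=np.linalg.inv(f["world_from_camera"]); p=P@T[:3,:3].T+T[:3,3]
    return np.c_[f["fx"]*p[:,0]/p[:,2]+f["cx"],f["fy"]*p[:,1]/p[:,2]+f["cy"]]
def sil(f,n,s,z0=0):
    m=np.zeros((1600,2560),np.uint8); c,sn=np.cos(s[2]),np.sin(s[2]); R=np.array([[c,sn],[-sn,c]])
    for sh,a,b in((FOOT[n],0,.016),(C*.008,.016,.042),(C*.011,.042,.082),(C*.006,.08,.088)):
        xy=sh@R+s[:2]; P=np.vstack([np.c_[xy,np.full(len(xy),z+z0)] for z in(a,b)])
        cv2.fillConvexPoly(m,cv2.convexHull(np.round(pix(f,P)*4+1.5).astype(np.int32)),1)
    return cv2.resize(m.astype(np.float32),(640,400),interpolation=cv2.INTER_AREA)
def fit(n,obs,s0,z0=0):  # obs: list of (frame, mask)
    def cost(s):
        c=0
        for f,m in obs:
            q=sil(f,n,s,z0); c-=np.minimum(q,m).sum()/np.maximum(q,m).sum()
        return c/len(obs)
    yaws=[0] if "round" in n else np.arange(0,np.pi if "long" in n else np.pi/2,.3)
    S=sorted([(cost([*s0,y]),y) for y in yaws])[:2]
    r=[minimize(cost,[*s0,y],method="Nelder-Mead",options=dict(initial_simplex=np.array([*s0,y])+np.vstack([np.zeros(3),np.diag([.005,.005,.15])]),xatol=1e-4,fatol=1e-4,maxiter=150)) for _,y in S]
    b=min(r,key=lambda k:k.fun); return b.x,-b.fun
E
python3 - <<'E'
from fit import *
import pickle
V=pickle.load(open("v.pkl","rb"))
for n,vs,s0 in[("stamp_square",[2],(.642,-.279)),("stamp_long",[0,1],(.631,.26)),("stamp_round_big",[0,1,2],(.643,.077)),("stamp_round_small",[2],(.447,-.322))]:
    for k in [[v] for v in vs]+([vs] if len(vs)>1 else []):
        x,i=fit(n,[(V[v],V[v]["m"][n][0]["region"].astype(np.float32)) for v in k],s0); print(n,k,x.round(4),np.degrees(x[2]).round(1),round(i,3))
x=None
E
```

```text
stamp_square [2] [ 0.6389 -0.279  -0.0108] -0.6 0.925
stamp_long [0] [0.6298 0.2598 2.7854] 159.6 0.948
stamp_long [1] [0.6306 0.26   2.774 ] 158.9 0.932
stamp_long [0, 1] [0.6302 0.2596 2.793 ] 160.0 0.937
stamp_round_big [0] [0.6421 0.0769 0.1959] 11.2 0.961
stamp_round_big [1] [0.6426 0.0772 0.201 ] 11.5 0.953
stamp_round_big [2] [0.6432 0.0778 0.0718] 4.1 0.666
stamp_round_big [0, 1, 2] [0.6425 0.077  0.0856] 4.9 0.857
stamp_round_small [2] [ 0.4479 -0.3225  0.0515] 2.9 0.962
```

```bash
cat > pp.py <<'E'
from h import *
GZ=.068
def head(a,xy):  # choose half-turn with small wrist angle
    q1=np.arctan2(xy[1],xy[0])+.33; k=[(a+j*np.pi) for j in range(-3,4)]
    return min(k,key=lambda h:abs(h-q1+np.pi/2+.5))
def pick(xy,a):
    manip.move_gripper(.05); R=Rd(a)
    manip.movep([*xy,.16],R); manip.move_linear([*xy,GZ],.12)
    manip.move_gripper(.0,60); print("grip",manip.read_gripper_width(),manip.read_finger_force())
    manip.move_linear([*xy,.19],.15); print("lifted w",manip.read_gripper_width(),manip.read_time())
def place(xy,a):
    manip.movep([*xy,.19],Rd(a)); manip.move_linear([*xy,GZ+.015],.12); manip.move_linear([*xy,GZ+.0045],.04)
    print("F",np.round(manip.read_contact_force(),1),"w",manip.read_gripper_width())
    manip.move_gripper(.05); manip.move_linear([*xy,.17],.15); print(manip.read_time())
E
python3 - <<'E'
from pp import *
s=np.array([.639,-.279]); r=np.array([.476,-.0955])
a=head(-.01,s); print(a); pick(s,a)
f=wrist(); save(f,"held_sq"); place(r,a-.04)
E
```

```text
-3.151592653589793
grip 0.019782763925075712 58.84710967540741
lifted w 0.019705180131970968 11.375
F [-1.6 -0.   5.5] w 0.019300354784596834
15.0417
```

View pics/held_sq.png

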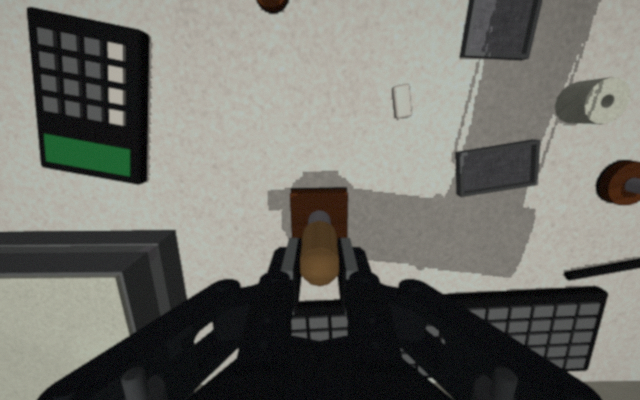

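The square stamp is held upright, with its foot at (319,212) aligned to the tool, and it has been placed. Now the small round one.

```bash
python3 - <<'E'
from pp import *
f=wrist(); save(f,"after_sq")
h=lambda p:np.arctan2(p[1],p[0])+.33-np.pi/2-.3
s=np.array([.448,-.3225]); r=np.array([.433,.128])
pick(s,h(s)); place(r,h(r)); f=wrist(); save(f,"after_sm")
E
```

```text
grip 0.019268410775988433 58.80764365196228
lifted w 0.019473654474044998 18.925
F [-0.4 -0.3  4.8] w 0.019389629312449887
23.225
```

View pics/after_sq.png

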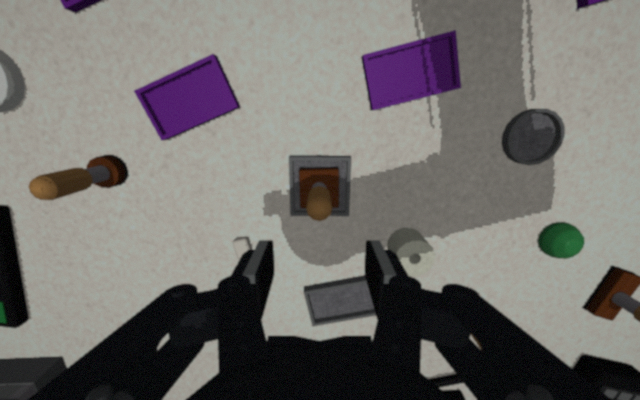

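View pics/after_sm.png

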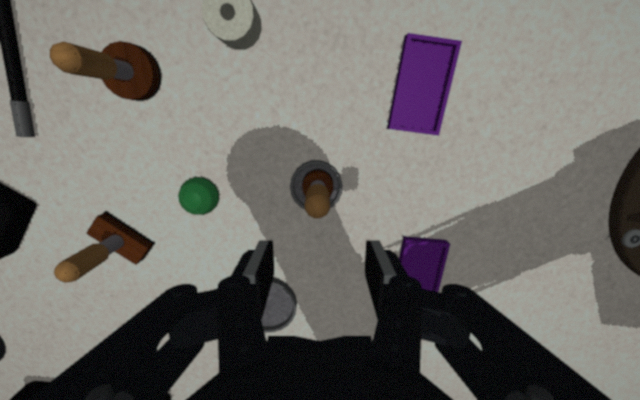

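The square foot sits inside its rest at (320,185) and the small round foot inside its rest at (317,183), both upright. Now the big round and oblong stamps.

```bash
python3 - <<'E'
from pp import *
h=lambda p:np.arctan2(p[1],p[0])+.33-np.pi/2-.3
s=np.array([.6425,.077]); r=np.array([.446,.2945])
pick(s,h(s)); place(r,h(r)); f=wrist(); save(f,"after_big")
s=np.array([.6302,.2598]); r=np.array([.6245,-.0752])
y0,y1=np.radians(159.5),np.radians(98.2)
a=head(y0-np.pi/2,s); b=head(a+y1-y0,r); print(a,b)
pick(s,a); place(r,b); f=wrist(); save(f,"after_long")
cv2.imwrite("pics/ab.png",cv2.imread("pics/after_big.png")[60:380,:]); 
A=cv2.imread("pics/after_big.png")[80:360,160:560];B=cv2.imread("pics/after_long.png")[80:360,160:560]
cv2.imwrite("pics/ab.png",np.hstack([A,B]))
E
```

```text
grip 0.01944634431884574 58.90817999839783
lifted w 0.019507429230897575 26.625
F [0.  0.8 4.1] w 0.019691846515907756
30.4
-1.928588823453734 -2.998475654926258
grip 0.019088480649748368 58.836811780929565
lifted w 0.019325897858158466 33.7083
F [ 0.4 -1.2  3.1] w 0.019212377527200505
37.625
```

View pics/ab.png

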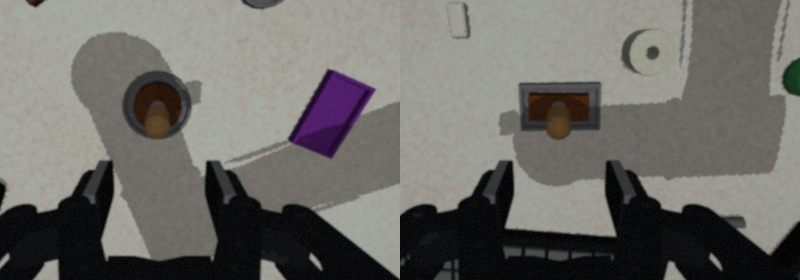

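All four feet show inside their rims. I'll do one numeric check from above, then hand in.

```bash
python3 - <<'E'
from fit import *
rest={"stamp_square":(.476,-.0955),"stamp_round_small":(.433,.128),"stamp_round_big":(.446,.2945),"stamp_long":(.6245,-.0752)}
for x,y in[(.53,-.06),(.47,.22)]:
    manip.movep([x,y,.3],Rd(np.arctan2(y,x)+.33-np.pi/2-.3)); f=wrist()
    for n,r in rest.items():
        m=[k for k in manip.masks_of(n,f) if k["score"]>.4]
        for k in m[:1]:
            s,i=fit(n,[(f,k["region"].astype(np.float32))],r,.004); print(n,((s[:2]-r)*1000).round(1),np.degrees(s[2]).round(),round(i,2))
f=manip.grab_frame("side"); save(f,"side_end")
E
```

```text
stamp_square [0.5 0. ] -2.0 0.96
stamp_round_big [0. 0.] 0.0 -0.0
stamp_square [0. 0.] 0.0 -0.0
stamp_round_small [1.1 0.4] -1.0 0.95
stamp_round_big [0.3 0.2] 5.0 0.96
```

View pics/side_end.png

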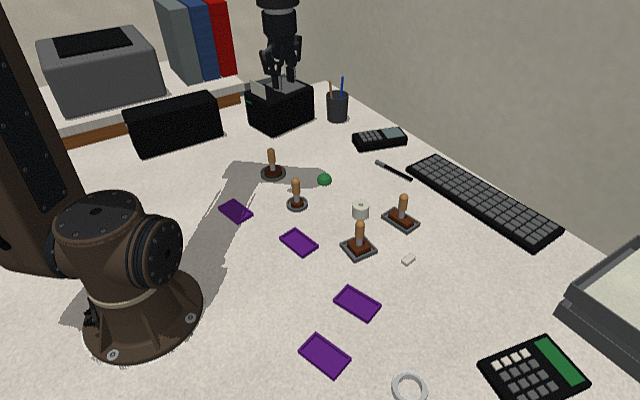

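The side view shows all four stamps upright in their grey rests at (272,172), (297,204), (358,248) and (402,218). The till roll and paperweight haven't moved, and the gripper is clear.

```bash
python3 -c "
from cell import manip
print(manip.finish_job(), manip.read_time())"
```

```text
the job is handed in; nothing more can be done
the job is handed in; nothing more can be done
```

The job is handed in (no verdict was returned): all four stamps stand upright in their matching grey rests, and the till roll and paperweight look unmoved; three measured about 1 mm or less off centre, and the oblong one I checked only by eye.

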